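# Release the hidden lid catch of the escape-proof box with the rod

### The job

The clear lid of the escape-proof box is locked by a hidden spring catch: take the release rod, push it through the round hole in the front of the box until the catch gives way and the lid springs up, then pull the rod out. Swing the lid all the way back until it leans open on its stop, and lay the rod down flat on the table. Leave the brush, the snap-lid pot and the hygrometer where they are.

Things in the scene. Friction and masses are not known exactly. Their poses are not given: they have to be found in the camera images.
- box: Muted-green box screwed to the table (cannot move), 130 mm deep (x), 150 wide (y), walls 85 high and 4 thick, on a 160x170x4 grey foot plate. Origin: centre of its underside on the table; +x points from the front wall (which has the hole and faces the robot, turned by up to 0.35 rad) to the hinge at the rear, +y left, +z up. A fixed black water dish stands inside.
- hole (a point): Centre of the mouth of the round hole in the box's front: outer face of a black collar (32 mm outside diameter, standing 6 mm out from the front wall), 55 mm above the table, in the middle of the width, 71 mm in front of the box's origin. Clear bore 20 mm, along the box's x; axes as the box's. 30 mm in from this point the rod tip meets the red catch plate (26 mm wide, 44 high).
- catch (a joint): Hidden spring catch, travel in m along the box's +x: 0 = locked, lets go of the lid at about 0.008, hits its end stop at 0.016. Its spring takes 5 N to start and 9 N at the stop, and brings it back to 0 when let go.
- lid (a joint): Lid angle (rad): 0 shut (0.01 locked), 1.85 open at its stop. Clear sheet 130x150x4 mm, orange edges, 0.08 kg, hinged on the rear rim. Once released a pin lifts it to about 0.45 and holds it (front edge then about 0.14 m up). From there to upright it falls back if let go (0.05 N m); past 1.57 it falls open and stays. An orange strike 30 mm wide hangs 21 mm below the middle of its front edge.
- hinge (a point): Middle of the lid's hinge line, which runs along the box's y: 65 mm behind the box's origin, 87 mm above the table. Axes as the box's.
- rod: Release rod lying flat, 145 mm long, about 70 g: blue grip 60 mm long, 22 wide, 28 high with black ribs, and from its end a light wooden dowel 10 mm in diameter along the middle. Origin: centre of the underside of the grip; +x points along the dowel towards the tip; the dowel's axis runs 14 mm above the origin. It lies to the right or left in front of the box (it may change places with the brush).
- rod_tip (a point): Tip of the dowel, on its axis: 115 mm along +x and 14 mm above the rod's origin.
- brush: Flat cleaning brush with wooden handle, 37x190x11 mm, lying loose on the table on the other side from the rod; not to be disturbed.
- pot: Small white snap-lid pot, 66 mm across, 47 high, loose near the right edge of the table; not to be disturbed.
- hygrometer: Small white digital thermo-hygrometer, 40x58x15 mm, loose on the table between robot and box, a little right of the middle; not to be disturbed.
There are look-alikes about, which are no part of the job. Of the things that look like the rod, the largest one is meant.

How it is judged:
By the outcome, as a careful person would: the job done as asked, in the order asked, and still so for the second after the job is handed in, with the robot touching nothing.
It also fails if it takes over 61 s, if anything falls off the work surface, if the arm or the gripper's body presses on something with over 40 N, if the wrist force passes 120 N, or if a joint passes its speed limit or range.

### The arm

A 6-joint arm with a two-finger parallel gripper is mounted at the origin on a cart in front of the work surface, level with it; the furniture and walls round the work are solid. World frame = base frame: x ahead of the robot, y to its left, z up, the work surface at z = 0. Lengths are in m, angles in rad, forces in N, time in s.
With the tool pointing down it reaches from about 0.225 to 0.875 m from the base axis. Payload 3.4 kg.
Tool frame: the origin (TCP) lies on the centre line of the jaws, within the pads' length; the fingertips stand 17 mm ahead of it and the grasp point (between the pads) lies 2 mm behind it; z points along the fingers, y is the line along which they close (so a half turn about z gives the same grasp; the last joint's range is limited). The gripper opens to 85 mm and grips with 20 to 120 N. Pads are 22 mm wide; open, the fingers measure 114 mm over their backs; the gripper's body (76 mm by 85 mm) begins 54 mm behind the grasp point. The pads swing forward as they close: fully open they stand 13 mm farther back than shut.
Start: joints at [-1.23, 0.276, 1.505, -0, 1.361, -0.121], TCP at [0.256, -0.515, 0.248] pointing down, gripper open.
Joint ranges: [-2.89, 2.89], [-0.75, 2.08], [0.22, 2.7], [-1.18, 4.32], [0.11, 2.71], [-2.7, 2.7]. Speed limits (rad/s): [2.57, 2.57, 3.14, 3.14, 3.14, 3.14].

### API

Orientations are given as a unit quaternion [w, x, y, z].
In Python, from rig import manip gives the robot as it stands.
- The arm moves only by the tool move_arm, never from a script. Its argument "steps" is one flat list of numbers, 7 for each row, row after row: the turn, a rotation vector about the world's x, y, z normalised to -1 to 1, where 1 is 360 degrees, then the shift along the world's x, y, z normalised to -1 to 1, where 1 is 1 m, then the opening, from -1 (shut) to 1 (fully open). A call has exactly 10 rows; each row is the pose to reach, as a shift and turn from the pose commanded when the call began, turning the shorter way round; what a row does not reach only later rows make up. A row lasts 1/10 s, in which the tool goes at most 50 mm and 8.59 degrees, less where a joint would pass 70% of its speed; a pose out of reach is approached as far as the arm can. A call with a number of a shift or a turn outside -1 to 1 is refused whole. A call with a gripper value outside its range is refused whole. The fingers move at their own pace and stop on an object; "squeeze" is the grip in N (left out, the last holds). Time passes only in rows, so rows that repeat a pose let the fingers close, or fill a call up. It gives the time, the measured TCP pose, the force, the opening and the grip force at its end, in the units of the state.
- manip.get_state(): the state, without advancing time (a new reading comes with each control period).
- manip.get_image(name): name is "scene" or "top"; returns a dict with "pixels" (400x640x3 uint8, blue, green, red), "fx", "fy", "cx", "cy" (pixels), "D" ([k1, k2, p1, p2, k3] as OpenCV has them; the pictures are not rectified), "R" (3x3) and "t" (3): a world point X has camera coordinates R X + t. Camera axes: x right, y down, z forward; pixel columns grow to the right and rows downward; lengths in m; the calibration is good to about 2 mm. A picture is of the moment at which its call begins. There is no depth.
- manip.sign_off(): hands the job in; it is judged then, once.
The state is a dict: "clock": time; "qpos": joint angles; "qd": joint speeds; "effort": joint torques, N m; "position": TCP position; "ee_rot": TCP orientation; "contact_force": force on the tool from outside, world axes, zero at the start; "moment": the same for the moment, N m; "width": finger opening in m; "gripper_force": force on a finger pad.
Only numpy, scipy, OpenCV 4.12 (cv2) and the standard library are available. Lean on these libraries where they do the work, as an engineer would, in place of code of your own. Each camera call takes 0.05 s, during which the arm holds its last target. There are 200 camera calls.

## Working session

There is one attempt and no reset: what is moved stays moved. The work goes in short steps, Python scripts to look and compute and a tool call to move; the robot and the scene stay as the last step left them, time stands still between calls to the robot, and variables do not carry over. Pictures are saved under pics/ and viewed, at most 10 in all, crops included, and the job is handed in when it is done.

Besides the shell and the picture viewer there is one more tool, called after "Emit:" by a JSON object that holds its "method" and its "body", one argument or row to a line. move_arm: Moves the arm, as the interface text tells. Scaled input: -1 to 1 covers 1 m each way for a shift and 360 degrees each way for a turn. Its arguments: {"type":"object","properties":{"steps":{"type":"array"},"squeeze":{"type":"number"}},"required":["steps"]}

```bash
mkdir -p pics; python3 - <<'E'
from rig import manip
import cv2,pickle
for n in("scene","top"):
    im=manip.get_image(n);pickle.dump(im,open(f"pics/{n}0.pkl","wb"));cv2.imwrite(f"pics/{n}0.png",im["pixels"])
    print(n,im["fx"],im["cx"],im["cy"],im["D"],im["R"],im["t"])
s=manip.get_state();print(s)
E
cat > h.py <<'E'
import numpy as np,cv2,pickle
def load(n): 
    im=pickle.load(open(f"pics/{n}.pkl","rb"));K=np.array([[im["fx"],0,im["cx"]],[0,im["fy"],im["cy"]],[0,0,1.]])
    return im,K,np.array(im["D"],float),np.array(im["R"]),np.array(im["t"],float).ravel()
def px2w(n,pts,z):
    im,K,D,R,t=load(n);u=cv2.undistortPoints(np.array(pts,float).reshape(-1,1,2),K,D).reshape(-1,2)
    C=-R.T@t;d=np.c_[u,np.ones(len(u))]@R
    return C+d*((np.broadcast_to(z,len(u))-C[2])/d[:,2])[:,None]
def w2px(n,X):
    im,K,D,R,t=load(n);return cv2.projectPoints(np.array(X,float).reshape(-1,3),cv2.Rodrigues(R)[0],t,K,D)[0].reshape(-1,2)
E
```

```text
scene 385.96068014844025 323.731352735995 200.8709167068017 [-0.01944648  0.          0.          0.          0.        ] [[-0.85332891 -0.52094334 -0.02116149]
 [-0.32596686  0.56474616 -0.75816052]
 [ 0.40690955 -0.64006234 -0.65172449]] [0.49006472 0.24551135 1.1831334 ]
top 486.8332317519222 319.3646149127462 200.85613076108962 [-0.12585958  0.          0.          0.          0.        ] [[-0.02187066 -0.99952155 -0.02187094]
 [-0.99608955  0.02365817 -0.08512289]
 [ 0.08559959  0.01992372 -0.99613039]] [0.02988297 0.57862508 1.40668002]
{'clock': 0.1, 'qpos': array([-1.23002408e+00,  2.76542421e-01,  1.50603404e+00,  1.63151736e-05,
        1.36073203e+00, -1.21002868e-01]), 'qd': array([-0.00055412, -0.00183416, -0.00267374, -0.00085513,  0.00121685,
       -0.00080873]), 'effort': array([ 1.45697875e-03, -4.17701054e+01, -2.46405029e+01, -1.52293792e-04,
        5.77006504e-03, -5.15811777e-06]), 'position': array([ 0.25602643, -0.51433521,  0.24750916]), 'ee_rot': array([-8.53619275e-04,  9.73463701e-01,  2.28839873e-01, -8.61538523e-05]), 'contact_force': array([-0.63419249, -0.24990845, -1.66720744]), 'moment': array([-0.01938719, -0.00847449, -0.01349924]), 'gripper_force': 0.0, 'width': 0.08563863753752046}
```

View pics/top0.png

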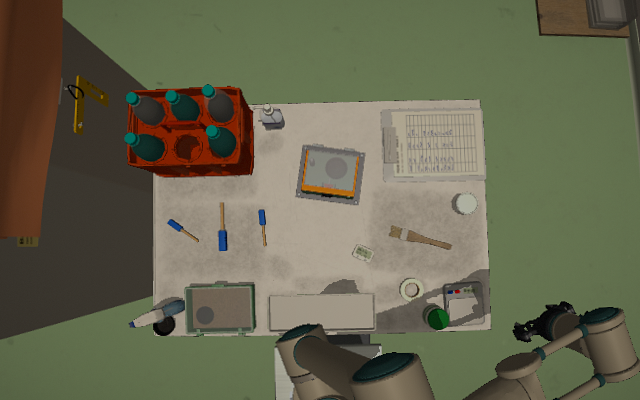

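View pics/scene0.png

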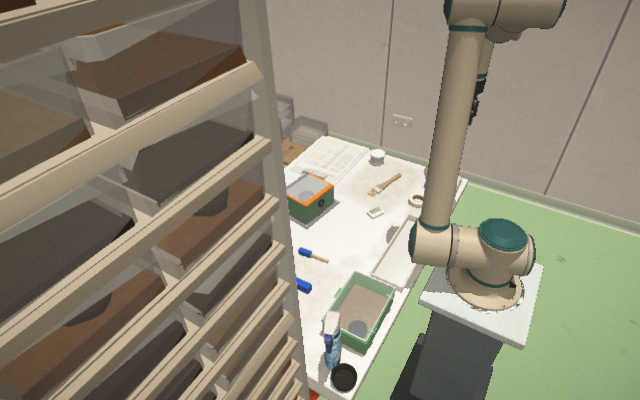

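The top view shows the box at about (330,174) and three rod look-alikes: (183,230), (222,226) and (263,227). The one at (222,226) looks longest, so I'll check it in a close crop and measure all three.

```bash
python3 - <<'E'
from h import *
im=load("top0")[0]["pixels"]
a=cv2.resize(im[195:260,155:285],None,fx=6,fy=6,interpolation=cv2.INTER_CUBIC)
b=cv2.resize(im[140:210,285:375],None,fx=4.3,fy=4.3,interpolation=cv2.INTER_CUBIC)
cv2.imwrite("pics/c1.png",a);cv2.imwrite("pics/c2.png",cv2.resize(im[135:215,280:386],None,fx=7,fy=7,interpolation=cv2.INTER_CUBIC))
hsv=cv2.cvtColor(im,cv2.COLOR_BGR2HSV)
m=cv2.inRange(hsv,(105,140,50),(125,255,255));m[:195]=0;m[260:]=0
n,l,st,c=cv2.connectedComponentsWithStats(m)
for i in range(1,n):
    if st[i,4]>15: print("blue",st[i],c[i],cv2.minAreaRect(np.argwhere(l==i)[:,::-1].astype(np.float32)),px2w("top0",[c[i]],.028))
m=cv2.inRange(hsv,(8,60,90),(25,200,255));m[:195]=0;m[260:]=0
n,l,st,c=cv2.connectedComponentsWithStats(m)
for i in range(1,n):
    if st[i,4]>15: print("wood",st[i],c[i],px2w("top0",[c[i]],.014))
E
```

```text
blue [259 210   6  15  77] [261.41558442 216.94805195] ((261.5, 217.0), (14.0, 5.0), 90.0) [[0.53547837 0.18800044 0.028     ]]
blue [168 220  14  11  75] [174.26666667 224.84      ] ((174.1689453125, 224.76351928710938), (13.949716567993164, 5.231143951416016), 35.53767776489258) [[0.51752318 0.45006279 0.028     ]]
blue [219 231   8  20 144] [222.11111111 240.6875    ] ((222.5, 240.5), (19.0, 7.0), 90.0) [[0.46801958 0.30553698 0.028     ]]
wood [  13  195   31   42 1139] [ 27.26953468 214.69710272] [[0.55816251 0.93976846 0.014     ]]
wood [220 202   5  28 109] [221.62385321 215.41284404] [[0.54343521 0.30956305 0.014     ]]
wood [262 225   4  22  51] [263.45098039 235.76470588] [[0.48036187 0.1846459  0.014     ]]
wood [389 225  13  14 121] [395.12396694 231.51239669] [[ 0.48411204 -0.20445422  0.014     ]]
wood [181 229  18  13  48] [189.04166667 235.04166667] [[0.4867139  0.40912556 0.014     ]]
wood [406 230  46  20 299] [426.0367893  239.97324415] [[ 0.45685807 -0.29519177  0.014     ]]
```

View pics/c1.png

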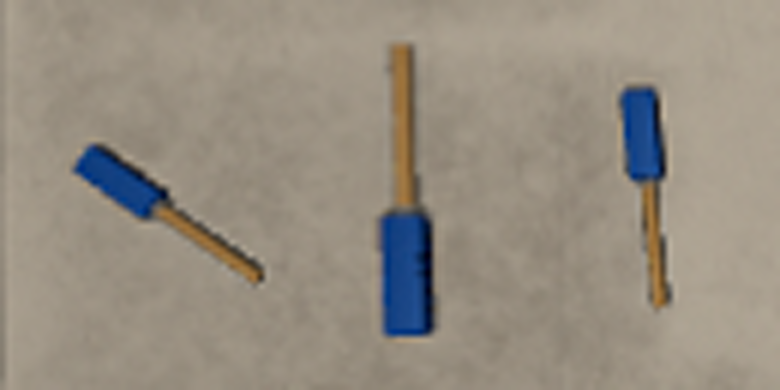

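View pics/c2.png

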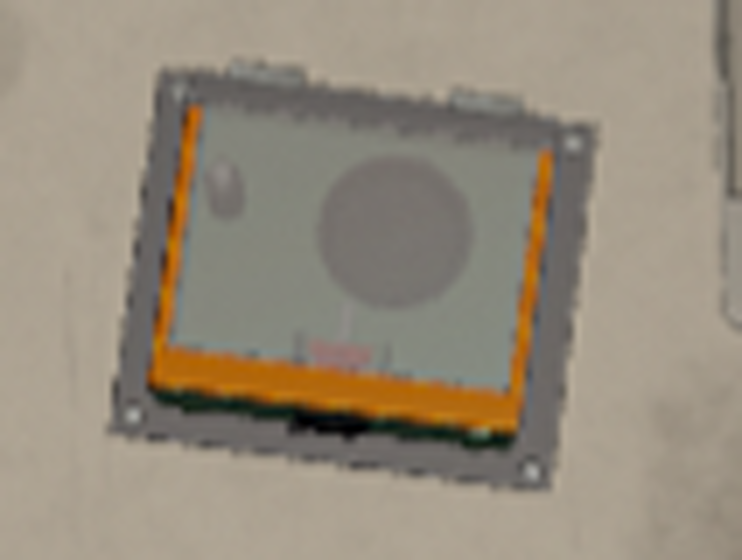

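The crop shows the middle rod, with grip base at c1 (408,333) and tip at (402,45), clearly the largest. Box foot plate corners are clear at c2 (165,70), (597,127), (545,488) and (112,430).

```bash
python3 - <<'E'
from h import *
c=np.array([(163,70),(597,125),(547,488),(110,432)])/7+[280,135]-.4
W=px2w("top0",c,.004);print(W.round(4))
print([round(float(np.linalg.norm(W[i]-W[i-1])),4) for i in range(4)])
o=W.mean(0);fx=(W[0]+W[1]-W[2]-W[3])/2;fy=(W[0]+W[3]-W[1]-W[2])/2
print("yaw",np.arctan2(fx[1],fx[0]),np.arctan2(-fy[0],fy[1]))
y=(np.arctan2(fx[1],fx[0])+np.arctan2(-fy[0],fy[1]))/2
X=np.array([np.cos(y),np.sin(y),0]);print("o",o,"hole",o-.071*X,"hinge",o+.065*X)
# lid front orange edge check
L=px2w("top0",np.array([(150,385),(517,430)])/7+[280,135]-.4,.087);print("lid front",L,np.linalg.norm(L[0]-L[1]))
r=np.array([(407,333),(405,213),(402,44)])/6+[155,195]-.4
print(px2w("top0",r,[.014,.028,.014]).round(4))
# reproject in scene
E
```

```text
[[ 0.7527  0.0632  0.004 ]
 [ 0.7239 -0.1231  0.004 ]
 [ 0.5679 -0.097   0.004 ]
 [ 0.5963  0.0887  0.004 ]]
[0.1585, 0.1885, 0.1582, 0.1879]
yaw -0.16395789718143772 -0.15253354113266626
o [ 0.66020765 -0.01706984  0.004     ] hole [ 0.59009478 -0.00588122  0.004     ] hinge [ 0.72439549 -0.02731293  0.004     ]
lid front [[ 0.6069253   0.06647448  0.087     ]
 [ 0.58517618 -0.0807519   0.087     ]] 0.14882416693941722
[[0.4402 0.308  0.014 ]
 [0.4992 0.3053 0.028 ]
 [0.5838 0.3094 0.014 ]]
```

Box and rod measurements agree with the given sizes: lid front 149 mm, rod 144 mm. The plate's width reads 188 mm rather than 170, but the lid edge independently confirms the box centre. I'll move towards the rod in two calls.

Emit:
{"method": "move_arm", "body": {
  "steps": [0, 0, 0.0215, 0.014, 0.041, 0.003, 1, 0, 0, 0.043, 0.028, 0.082, 0.003, 1, 0, 0, 0.0645, 0.043, 0.123, 0.003, 1, 0, 0, 0.086, 0.057, 0.164, 0.003, 1, 0, 0, 0.1075, 0.072, 0.205, 0.003, 1, 0, 0, 0.129, 0.086, 0.246, 0.003, 1, 0, 0, 0.1505, 0.1, 0.287, 0.003, 1, 0, 0, 0.172, 0.115, 0.328, 0.003, 1, 0, 0, 0.1935, 0.13, 0.369, 0.003, 1, 0, 0, 0.215, 0.144, 0.41, 0.003, 1]
}}

```text
clock: 1.1
position: [0.4003, -0.103, 0.2512]
ee_rot: [0.0, 0.615, 0.789, 0.0]
contact_force: [0.6, -0.7, 0.0]
width: 0.0853
gripper_force: 0.0
```

Emit:
{"method": "move_arm", "body": {
  "steps": [0, 0, 0.021, 0.007, 0.041, 0, 1, 0, 0, 0.042, 0.014, 0.082, 0, 1, 0, 0, 0.063, 0.021, 0.123, 0, 1, 0, 0, 0.085, 0.028, 0.164, -0.01, 1, 0, 0, 0.106, 0.035, 0.205, -0.03, 1, 0, 0, 0.127, 0.042, 0.246, -0.05, 1, 0, 0, 0.148, 0.049, 0.287, -0.07, 1, 0, 0, 0.169, 0.056, 0.328, -0.09, 1, 0, 0, 0.19, 0.063, 0.369, -0.11, 1, 0, 0, 0.2125, 0.07, 0.41, -0.13, 1]
}}

```text
clock: 2.1
position: [0.4699, 0.3069, 0.1201]
ee_rot: [-0.0, -0.006, 1.0, -0.0]
contact_force: [1.0, -0.8, 0.4]
width: 0.0856
gripper_force: 0.0
```

```bash
python3 - <<'E'
from rig import manip
s=manip.get_state();print(s["position"],s["ee_rot"],s["qpos"])
E
```

```text
[0.46993079 0.30688032 0.12010929] [-2.42738037e-04 -6.19733569e-03  9.99980749e-01 -1.86893343e-04] [ 4.54615190e-01  3.56698643e-01  1.72696721e+00 -1.44967365e-04
  1.05852634e+00 -1.12850479e+00]
```

Descend to z=0.021 and grip.

Emit:
{"method": "move_arm", "body": {
  "steps": [0, 0, 0, 0, 0, -0.03, 1, 0, 0, 0, 0, -0.06, 1, 0, 0, 0, 0, -0.08, 1, 0, 0, 0, 0, -0.09, 1, 0, 0, 0, 0, -0.099, 1, 0, 0, 0, 0, -0.099, 1, 0, 0, 0, 0, -0.099, -1, 0, 0, 0, 0, -0.099, -1, 0, 0, 0, 0, -0.099, -1, 0, 0, 0, 0, -0.099, -1],
  "squeeze": 60
}}

```text
validation failed for argument at $.st...
```

Emit:
{"method": "move_arm", "body": {
  "steps": [0, 0, 0, 0, 0, 0, -1, 0, 0, 0, 0, 0, -1, 0, 0, 0, 0, 0, -1, 0, 0, 0, 0, 0, -1, 0, 0, 0, 0, 0.01, -1, 0, 0, 0, 0, 0.03, -1, 0, 0, 0, 0, 0.06, -1, 0, 0, 0, 0, 0.09, -1, 0, 0, 0, 0, 0.11, -1, 0, 0, 0, 0, 0.11, -1],
  "squeeze": 60
}}

```text
validation failed for argument at $.st...
```

Both calls were refused on the "steps" argument. I'll check that nothing moved before resending.

```bash
python3 - <<'E'
from rig import manip
s=manip.get_state();print(s["clock"],s["position"],s["width"])
E
```

```text
2.1 [0.46993079 0.30688032 0.12010929] 0.08556718044162145
```

Emit:
{"method": "move_arm", "body": {
  "steps": [0, 0, 0, 0, 0, -0.03, 1, 0, 0, 0, 0, 0, -0.06, 1, 0, 0, 0, 0, 0, -0.08, 1, 0, 0, 0, 0, 0, -0.09, 1]
}}

```text
validation failed for argument at $.st...
```

Nothing moved. My rows were one zero short, so I'll resend with 7 numbers each.

Emit:
{"method": "move_arm", "body": {
  "steps": [0, 0, 0, 0, 0, -0.03, 1, 0, 0, 0, 0, 0, -0.06, 1, 0, 0, 0, 0, 0, -0.08, 1, 0, 0, 0, 0, 0, -0.09, 1, 0, 0, 0, 0, 0, -0.099, 1, 0, 0, 0, 0, 0, -0.099, 1, 0, 0, 0, 0, 0, -0.099, -1, 0, 0, 0, 0, 0, -0.099, -1, 0, 0, 0, 0, 0, -0.099, -1, 0, 0, 0, 0, 0, -0.099, -1],
  "squeeze": 60
}}

```text
clock: 3.1
position: [0.4706, 0.3053, 0.023]
ee_rot: [0.001, -0.003, 1.0, 0.0]
contact_force: [0.2, 0.2, -0.4]
width: 0.0283
gripper_force: 0.0
```

Emit:
{"method": "move_arm", "body": {
  "steps": [0, 0, 0, 0, 0, 0, -1, 0, 0, 0, 0, 0, 0, -1, 0, 0, 0, 0, 0, 0, -1, 0, 0, 0, 0, 0, 0, -1, 0, 0, 0, 0, 0, 0.01, -1, 0, 0, 0, 0, 0, 0.03, -1, 0, 0, 0, 0, 0, 0.06, -1, 0, 0, 0, 0, 0, 0.09, -1, 0, 0, 0, 0, 0, 0.11, -1, 0, 0, 0, 0, 0, 0.11, -1],
  "squeeze": 60
}}

```text
clock: 4.1
position: [0.4719, 0.3061, 0.1356]
ee_rot: [0.003, -0.003, 1.0, 0.001]
contact_force: [1.4, 0.9, -1.0]
width: 0.0208
gripper_force: 59.0
```

Emit:
{"method": "move_arm", "body": {
  "steps": [0, 0, -0.003, -0.004, -0.03, 0, -1, 0, 0, -0.006, -0.008, -0.06, 0, -1, 0, 0, -0.009, -0.013, -0.09, 0, -1, 0, 0, -0.012, -0.018, -0.13, 0, -1, 0, 0, -0.015, -0.023, -0.17, 0, -1, 0, 0, -0.018, -0.028, -0.21, 0, -1, 0, 0, -0.021, -0.034, -0.245, 0, -1, 0, 0, -0.024, -0.039, -0.275, -0.005, -1, 0, 0, -0.0256, -0.041, -0.288, -0.01, -1, 0, 0, -0.0256, -0.041, -0.288, -0.012, -1]
}}

```text
clock: 5.1
position: [0.4276, 0.0158, 0.119]
ee_rot: [-0.002, 0.079, 0.997, -0.0]
contact_force: [0.2, 0.5, -0.3]
width: 0.021
gripper_force: 59.1
```

```bash
python3 - <<'E'
from rig import manip
import cv2,pickle,numpy as np
for n in("scene","top"):
    im=manip.get_image(n);pickle.dump(im,open(f"pics/{n}1.pkl","wb"))
s=manip.get_state();print(s["clock"],s["position"],s["ee_rot"],s["contact_force"])
t=pickle.load(open("pics/top1.pkl","rb"))["pixels"];c=pickle.load(open("pics/scene1.pkl","rb"))["pixels"]
a=cv2.resize(t[140:260,250:380],(650,600),interpolation=cv2.INTER_CUBIC);cv2.imwrite("pics/c3.png",a)
b=cv2.resize(c[150:270,270:430],(800,600),interpolation=cv2.INTER_CUBIC);cv2.imwrite("pics/c4.png",b)
E
```

```text
5.2 [0.42835716 0.01740775 0.1194207 ] [-1.15125454e-03  7.76962033e-02  9.96976352e-01  3.57351106e-04] [-0.26440427 -0.2771468  -0.78110605]
```

View pics/c3.png

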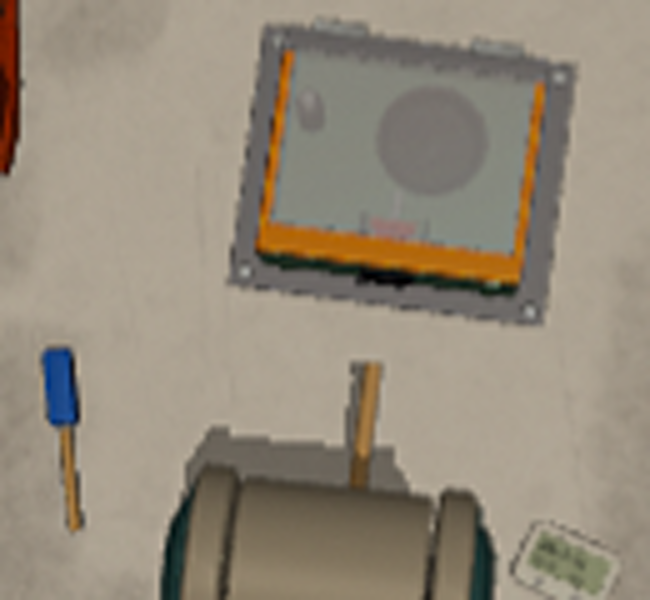

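View pics/c4.png

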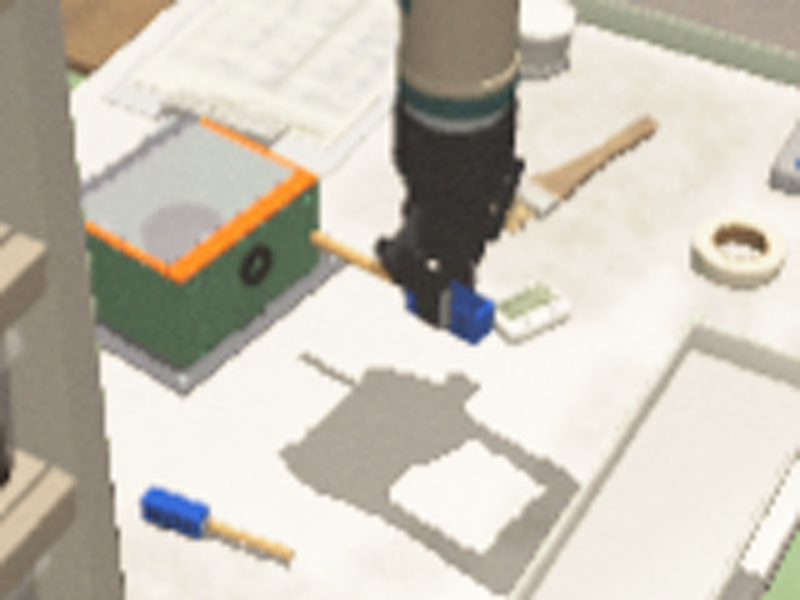

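c3 shows the dowel running from (360,487) to its tip at (373,364), pointing at the black collar near (385,278). c4 shows the hole at (257,265), the tip at (315,238) and the grip firmly held. I'll triangulate from these.

```bash
cp h.py h2.py; python3 - <<'E'
from h import *
def P(n):
    im,K,D,R,t=load(n);return K,D,np.c_[R,t]
def tri(a,b):
    K,D,A=P("scene1");K2,D2,B=P("top1")
    u=cv2.undistortPoints(np.array([[a]],float),K,D).ravel();v=cv2.undistortPoints(np.array([[b]],float),K2,D2).ravel()
    X=cv2.triangulatePoints(A,B,u,v).ravel();X=X[:3]/X[3];return X,w2px("scene1",X)-a,w2px("top1",X)-b
S=lambda p:np.array(p)/5+[270,150]-.4
T=lambda p:np.array(p)/5+[250,140]-.4
print("tip",tri(S((315,238)),T((373,365))))
for z in(.105,.112,.119): print(z,px2w("top1",[T((373,365)),T((360,487))],z).round(4))
print("hole proj scene c4",(w2px("scene1",[[.590,-.006,.055]])-[270,150]+.4)*5,"meas 257,265")
print("hole from scene z=.055",px2w("scene1",[S((257,265))],.055))
print("collar c3", (w2px("top1",[[.590,-.006,.055],[.590,-.006,.071]])-[250,140]+.4)*5)
s=2*np.arctan2(.99698,.0777);print("toolx",s-np.pi)
E
```

```text
tip (array([0.53722188, 0.00141564, 0.11075388]), array([[-0.57329408, -0.040049  ]]), array([[0.34892599, 0.62544975]]))
0.105 [[0.5393 0.0024 0.105 ]
 [0.472  0.0111 0.105 ]]
0.112 [[0.5389 0.0023 0.112 ]
 [0.472  0.011  0.112 ]]
0.119 [[0.5385 0.0023 0.119 ]
 [0.4719 0.0109 0.119 ]]
hole proj scene c4 [[254.79124434 267.59541768]] meas 257,265
hole from scene z=.055 [[ 0.59012118 -0.00922638  0.055     ]]
collar c3 [[386.61737079 282.16795176]
 [386.43737863 279.49953906]]
toolx -0.15555629255943337
```

Tip is about (0.539, 0.001, 0.111) and the hole about (0.590, -0.007, 0.055), and the two cameras agree within about 2 mm. I'll lower to hole height, then go in to just short of the catch.

Emit:
{"method": "move_arm", "body": {
  "steps": [0, 0, 0, 0, 0, -0.02, -1, 0, 0, 0, 0, 0, -0.04, -1, 0, 0, 0, 0, 0, -0.0565, -1, 0, 0, 0, 0, 0, -0.0565, -1, 0, 0, 0, 0.015, -0.0025, -0.0565, -1, 0, 0, 0, 0.03, -0.005, -0.0565, -1, 0, 0, 0, 0.04, -0.0065, -0.0565, -1, 0, 0, 0, 0.04, -0.0065, -0.0565, -1, 0, 0, 0, 0.04, -0.0065, -0.0565, -1, 0, 0, 0, 0.04, -0.0065, -0.0565, -1]
}}

```text
clock: 6.2
position: [0.4681, 0.011, 0.0638]
ee_rot: [-0.001, 0.077, 0.997, 0.0]
contact_force: [0.7, -0.1, -0.3]
width: 0.0206
gripper_force: 59.0
```

```bash
python3 - <<'E'
from rig import manip
import cv2,pickle,numpy as np
I={n:manip.get_image(n) for n in("scene","top")}
for n in I: pickle.dump(I[n],open(f"pics/{n}2.pkl","wb"))
s=manip.get_state();print(s["clock"],s["position"],s["ee_rot"],s["contact_force"])
a=cv2.resize(I["top"]["pixels"][165:215,305:355],(480,480),interpolation=cv2.INTER_CUBIC)
b=cv2.resize(I["scene"]["pixels"][180:220,310:336],(312,480),interpolation=cv2.INTER_CUBIC)
cv2.imwrite("pics/c5.png",np.hstack([a,b]))
E
```

```text
6.3 [0.4683281  0.01090659 0.06382768] [-4.02883287e-04  7.71527895e-02  9.97019196e-01  8.78511532e-05] [ 0.21380395 -0.55955294 -0.65751918]
```

View pics/c5.png

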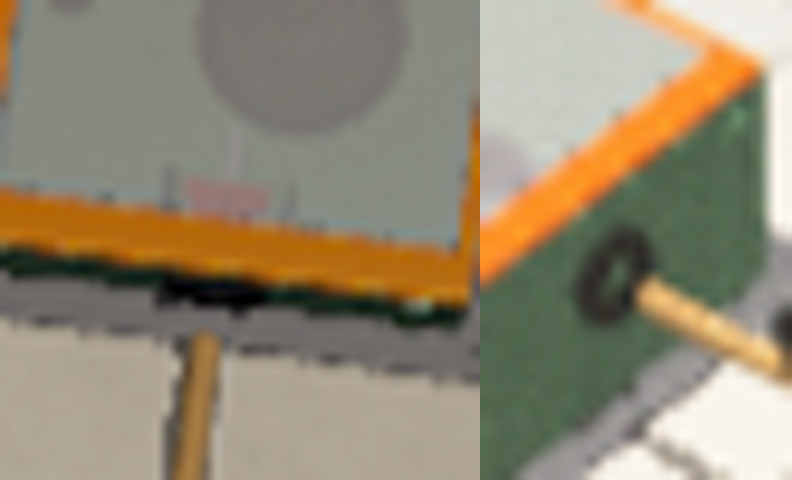

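c5 shows the tip at (205,338) just before the collar, whose middle is near (213,292). In the scene half the dowel line runs through the hole centre at (614,272). It's aligned to within 1 mm, so I'll go in.

Emit:
{"method": "move_arm", "body": {
  "steps": [0, 0, 0, 0.005, -0.0018, 0, -1, 0, 0, 0, 0.01, -0.0026, 0, -1, 0, 0, 0, 0.015, -0.0034, 0, -1, 0, 0, 0, 0.02, -0.0042, 0, -1, 0, 0, 0, 0.025, -0.005, 0, -1, 0, 0, 0, 0.03, -0.0057, 0, -1, 0, 0, 0, 0.033, -0.0062, 0, -1, 0, 0, 0, 0.036, -0.0066, 0, -1, 0, 0, 0, 0.036, -0.0066, 0, -1, 0, 0, 0, 0.036, -0.0066, 0, -1]
}}

```text
clock: 7.3
position: [0.505, 0.0041, 0.0638]
ee_rot: [-0.0, 0.077, 0.997, 0.0]
contact_force: [-0.7, 0.7, -1.5]
width: 0.0206
gripper_force: 59.0
```

Emit:
{"method": "move_arm", "body": {
  "steps": [0, 0, 0, 0.003, -0.0005, 0, -1, 0, 0, 0, 0.006, -0.001, 0, -1, 0, 0, 0, 0.008, -0.0012, 0, -1, 0, 0, 0, 0.01, -0.0015, 0, -1, 0, 0, 0, 0.012, -0.0018, 0, -1, 0, 0, 0, 0.013, -0.002, 0, -1, 0, 0, 0, 0.014, -0.0022, 0, -1, 0, 0, 0, 0.015, -0.0023, 0, -1, 0, 0, 0, 0.015, -0.0023, 0, -1, 0, 0, 0, 0.015, -0.0023, 0, -1]
}}

```text
clock: 8.3
position: [0.5166, 0.0023, 0.0634]
ee_rot: [-0.004, 0.077, 0.997, 0.0]
contact_force: [-7.1, 0.5, 3.9]
width: 0.0206
gripper_force: 59.6
```

```bash
python3 - <<'E'
from rig import manip
import cv2,pickle,numpy as np
I={n:manip.get_image(n) for n in("scene","top")}
for n in I: pickle.dump(I[n],open(f"pics/{n}3.pkl","wb"))
s=manip.get_state();print(s["clock"],s["position"],s["contact_force"])
a=cv2.resize(I["top"]["pixels"][140:215,290:370],(480,450),interpolation=cv2.INTER_CUBIC)
b=cv2.resize(I["scene"]["pixels"][160:220,280:336],(312,450),interpolation=cv2.INTER_CUBIC)
cv2.imwrite("pics/c6.png",np.hstack([a,b]))
E
```

```text
8.4 [0.51661023 0.00234548 0.06338941] [-7.15849723  1.5856686   3.85163204]
```

View pics/c6.png

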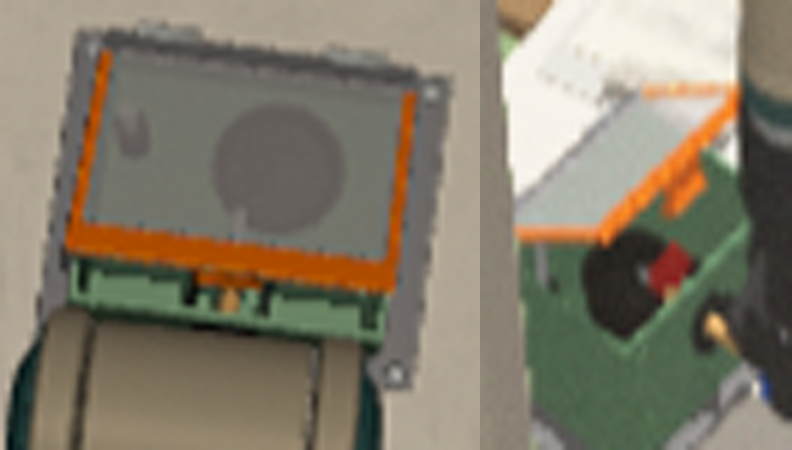

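The lid has sprung up: orange front edge clear of the rim, red catch visible, and the reaction of about 7 N matches the spring. Pull the rod out, then rise and shift to the right side, clear of the strike.

Emit:
{"method": "move_arm", "body": {
  "steps": [0, 0, 0, -0.015, 0.0023, 0, -1, 0, 0, 0, -0.03, 0.0047, 0, -1, 0, 0, 0, -0.05, 0.008, 0, -1, 0, 0, 0, -0.07, 0.011, 0, -1, 0, 0, 0, -0.07, 0.011, 0, -1, 0, 0, 0, -0.07, 0.011, 0.02, -1, 0, 0, 0, -0.07, 0.0, 0.04, -1, 0, 0, 0, -0.07, -0.015, 0.055, -1, 0, 0, 0, -0.07, -0.028, 0.055, -1, 0, 0, 0, -0.07, -0.028, 0.055, -1]
}}

```text
clock: 9.4
position: [0.4515, -0.0277, 0.1189]
ee_rot: [0.001, 0.078, 0.997, -0.0]
contact_force: [-0.3, 0.1, -0.7]
width: 0.0206
gripper_force: 59.0
```

```bash
python3 - <<'E'
from rig import manip
import cv2,pickle,numpy as np
I={n:manip.get_image(n) for n in("scene","top")}
for n in I: pickle.dump(I[n],open(f"pics/{n}4.pkl","wb"))
s=manip.get_state();print(s["clock"],s["position"],s["ee_rot"],s["contact_force"])
a=cv2.resize(I["top"]["pixels"][140:230,290:380],(450,450),interpolation=cv2.INTER_CUBIC)
b=cv2.resize(I["scene"]["pixels"][160:220,280:336],(340,450),interpolation=cv2.INTER_CUBIC)
cv2.imwrite("pics/c7.png",np.hstack([a,b]))
E
```

```text
9.5 [ 0.45000258 -0.02627873  0.11799618] [-6.72105314e-04  7.78977193e-02  9.96961058e-01  3.78244240e-04] [ 0.06295341  0.44556737 -0.66459307]
```

View pics/c7.png

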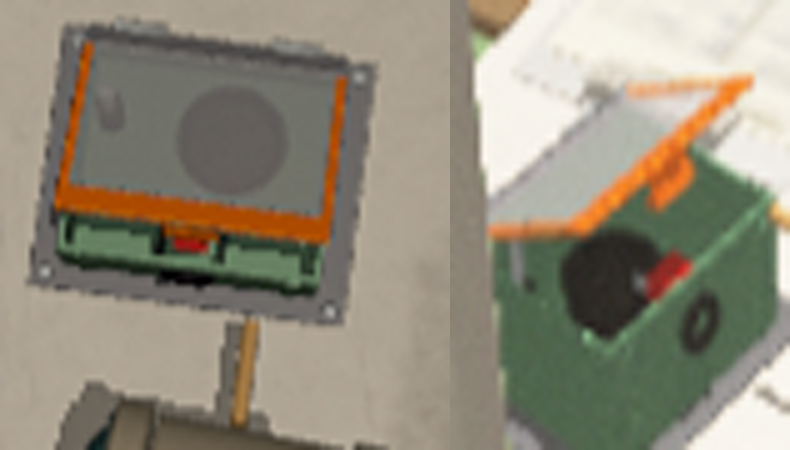

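The rod is out with its tip at (250,322) in c7, right of the strike, and the lid is held half open. I'll slide the dowel under the lid and start lifting.

Emit:
{"method": "move_arm", "body": {
  "steps": [0, 0, 0, 0.02, -0.003, 0, -1, 0, 0, 0, 0.04, -0.006, 0, -1, 0, 0, 0, 0.06, -0.009, 0, -1, 0, 0, 0, 0.074, -0.0116, 0, -1, 0, 0, 0, 0.074, -0.0116, 0, -1, 0, 0, 0, 0.074, -0.0116, 0.01, -1, 0, 0, 0, 0.074, -0.0116, 0.02, -1, 0, 0, 0, 0.078, -0.012, 0.03, -1, 0, 0, 0, 0.083, -0.013, 0.04, -1, 0, 0, 0, 0.085, -0.013, 0.045, -1]
}}

```text
clock: 10.5
position: [0.5364, -0.0395, 0.1657]
ee_rot: [0.002, 0.077, 0.997, -0.0]
contact_force: [0.4, -0.3, -1.7]
width: 0.0209
gripper_force: 58.9
```

Emit:
{"method": "move_arm", "body": {
  "steps": [0, 0, 0, 0.01, -0.0015, 0.009, -1, 0, 0, 0, 0.02, -0.003, 0.017, -1, 0, 0, 0, 0.032, -0.005, 0.022, -1, 0, 0, 0, 0.044, -0.007, 0.027, -1, 0, 0, 0, 0.054, -0.0085, 0.028, -1, 0, 0, 0, 0.064, -0.01, 0.029, -1, 0, 0, 0, 0.074, -0.0115, 0.029, -1, 0, 0, 0, 0.083, -0.013, 0.028, -1, 0, 0, 0, 0.092, -0.0143, 0.027, -1, 0, 0, 0, 0.092, -0.0143, 0.027, -1]
}}

```text
clock: 11.5
position: [0.6282, -0.0537, 0.1901]
ee_rot: [-0.0, 0.077, 0.997, 0.0]
contact_force: [-0.5, -0.3, -0.3]
width: 0.0207
gripper_force: 59.0
```

```bash
python3 - <<'E'
from rig import manip
import cv2,pickle,numpy as np
I={n:manip.get_image(n) for n in("scene","top")}
for n in I: pickle.dump(I[n],open(f"pics/{n}5.pkl","wb"))
s=manip.get_state();print(s["clock"],s["position"],s["ee_rot"],s["contact_force"])
a=cv2.resize(I["top"]["pixels"][120:230,290:380],(368,450),interpolation=cv2.INTER_CUBIC)
b=cv2.resize(I["scene"]["pixels"][130:220,270:350],(400,450),interpolation=cv2.INTER_CUBIC)
cv2.imwrite("pics/c8.png",np.hstack([a,b]))
E
```

```text
11.6 [ 0.62708328 -0.05346996  0.19040888] [-4.79832578e-04  7.72038128e-02  9.97015211e-01  1.00536773e-04] [-0.11157141  0.0889591  -0.83794892]
```

View pics/c8.png

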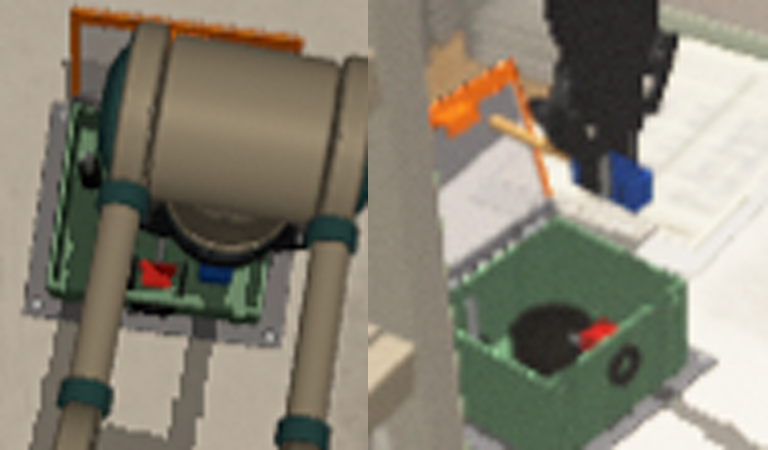

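The lid now leans past upright and the wrist shows no load. I'll back off, carry the rod to its free spot, then check the lid angle numerically.

Emit:
{"method": "move_arm", "body": {
  "steps": [0, 0, 0, -0.02, 0.003, 0, -1, 0, 0, 0, -0.055, 0.0085, 0, -1, 0, 0, 0, -0.095, 0.015, 0, -1, 0, 0, 0, -0.135, 0.03, 0, -1, 0, 0, 0, -0.16, 0.07, 0, -1, 0, 0, 0.005, -0.16, 0.115, 0, -1, 0, 0, 0.01, -0.16, 0.16, 0, -1, 0, 0, 0.015, -0.158, 0.205, -0.01, -1, 0, 0, 0.02, -0.158, 0.25, -0.02, -1, 0, 0, 0.0256, -0.158, 0.29, -0.03, -1]
}}

```text
clock: 12.6
position: [0.4686, 0.2385, 0.161]
ee_rot: [0.001, -0.004, 1.0, 0.0]
contact_force: [1.3, -0.4, -0.3]
width: 0.021
gripper_force: 59.0
```

```bash
python3 - <<'E'
from rig import manip
from h import *
im=manip.get_image("top");pickle.dump(im,open("pics/top6.pkl","wb"))
s=manip.get_state();print(s["clock"],s["position"],s["ee_rot"],s["contact_force"])
hsv=cv2.cvtColor(im["pixels"],cv2.COLOR_BGR2HSV);m=cv2.inRange(hsv,(8,200,120),(20,255,255));m[:,:285]=0;m[:,375:]=0;m[:110]=0;m[215:]=0
r,c=np.nonzero(m);print(len(r),r.min(),r.max(),c.min(),c.max())
y=-.155;X=np.array([np.cos(y),np.sin(y),0]);Y=np.array([-np.sin(y),np.cos(y),0]);H=np.array([.7244,-.0275,.087])
for th in(.45,1.6,1.7,1.8,1.85):
    print(th,w2px("top6",[H+.13*(-np.cos(th)*X+np.sin(th)*np.array([0,0,1]))+k*Y for k in(.073,0,-.073)]).round(1).tolist())
for q in(300,310,320,335,350,360):
    k=r[c==q]; print(q,(k.min(),k.max()) if len(k) else None)
E
```

```text
12.65 [0.46797583 0.24400062 0.15940746] [-4.93229824e-04 -5.42057662e-03  9.99980381e-01  3.10015759e-03] [ 2.09814522  4.45920607 -1.28963677]
135 122 134 307 363
0.45 [[301.1, 182.5], [327.8, 186.0], [354.6, 189.5]]
1.6 [[305.8, 133.0], [333.8, 136.5], [361.9, 140.2]]
1.7 [[306.5, 128.2], [334.5, 131.8], [362.5, 135.4]]
1.8 [[307.2, 123.7], [335.1, 127.2], [363.1, 130.8]]
1.85 [[307.6, 121.5], [335.4, 125.0], [363.3, 128.5]]
300 None
310 (np.int64(122), np.int64(123))
320 (np.int64(124), np.int64(124))
335 (np.int64(126), np.int64(134))
350 (np.int64(128), np.int64(128))
360 None
```

Lid edge matches an angle of 1.83–1.85 rad, so it rests on its stop with nothing touching it. Lower the rod onto its free spot.

Emit:
{"method": "move_arm", "body": {
  "steps": [0, 0, 0, 0.001, 0.035, -0.01, -1, 0, 0, 0, 0.001, 0.065, -0.03, -1, 0, 0, 0, 0.001, 0.065, -0.06, -1, 0, 0, 0, 0.001, 0.065, -0.09, -1, 0, 0, 0, 0.001, 0.065, -0.11, -1, 0, 0, 0, 0.001, 0.065, -0.12, -1, 0, 0, 0, 0.001, 0.065, -0.128, -1, 0, 0, 0, 0.001, 0.065, -0.133, -1, 0, 0, 0, 0.001, 0.065, -0.135, -1, 0, 0, 0, 0.001, 0.065, -0.135, -1]
}}

```text
clock: 13.65
position: [0.4706, 0.3016, 0.0263]
ee_rot: [0.0, -0.003, 1.0, 0.0]
contact_force: [-0.5, 0.5, -0.1]
width: 0.0204
gripper_force: 59.2
```

Emit:
{"method": "move_arm", "body": {
  "steps": [0, 0, 0, 0, 0, -0.001, -1, 0, 0, 0, 0, 0, -0.002, -1, 0, 0, 0, 0, 0, -0.003, -1, 0, 0, 0, 0, 0, -0.0035, -1, 0, 0, 0, 0, 0, -0.004, -1, 0, 0, 0, 0, 0, -0.0045, -1, 0, 0, 0, 0, 0, -0.0045, -1, 0, 0, 0, 0, 0, -0.0045, -1, 0, 0, 0, 0, 0, -0.0045, -1, 0, 0, 0, 0, 0, -0.0045, -1]
}}

```text
clock: 14.65
position: [0.4704, 0.3016, 0.0231]
ee_rot: [0.001, -0.003, 1.0, 0.0]
contact_force: [-3.1, -1.6, 12.3]
width: 0.0204
gripper_force: 60.9
```

It's on the table with a 12 N reaction. Release and rise.

Emit:
{"method": "move_arm", "body": {
  "steps": [0, 0, 0, 0, 0, 0.001, -1, 0, 0, 0, 0, 0, 0.001, 1, 0, 0, 0, 0, 0, 0.001, 1, 0, 0, 0, 0, 0, 0.001, 1, 0, 0, 0, 0, 0, 0.001, 1, 0, 0, 0, 0, 0, 0.001, 1, 0, 0, 0, 0, 0, 0.001, 1, 0, 0, 0, 0, 0, 0.001, 1, 0, 0, 0, 0, 0, 0.001, 1, 0, 0, 0, 0, 0, 0.001, 1]
}}

```text
clock: 15.65
position: [0.4702, 0.3015, 0.0224]
ee_rot: [0.0, -0.003, 1.0, 0.0]
contact_force: [-0.1, -0.4, -0.9]
width: 0.0854
gripper_force: 0.0
```

Emit:
{"method": "move_arm", "body": {
  "steps": [0, 0, 0, 0, 0, 0.02, 1, 0, 0, 0, 0, 0, 0.05, 1, 0, 0, 0, 0, 0, 0.09, 1, 0, 0, 0, 0, 0, 0.13, 1, 0, 0, 0, -0.04, 0, 0.17, 1, 0, 0, 0, -0.08, 0, 0.2, 1, 0, 0, 0, -0.12, 0, 0.22, 1, 0, 0, 0, -0.15, 0, 0.22, 1, 0, 0, 0, -0.15, 0, 0.22, 1, 0, 0, 0, -0.15, 0, 0.22, 1]
}}

```text
clock: 16.65
position: [0.3199, 0.3015, 0.2427]
ee_rot: [0.001, -0.004, 1.0, 0.0]
contact_force: [-0.0, -0.5, 0.3]
width: 0.0852
gripper_force: 0.0
```

```bash
python3 - <<'E'
from rig import manip
from h import *
for n in("top","scene"):
    im=manip.get_image(n);pickle.dump(im,open(f"pics/{n}7.pkl","wb"))
s=manip.get_state();print(s["clock"],s["position"],s["width"],s["contact_force"])
p=load("top7")[0]["pixels"];hsv=cv2.cvtColor(p,cv2.COLOR_BGR2HSV)
m=cv2.inRange(hsv,(105,140,50),(125,255,255));m[:195]=0;m[262:]=0
n,l,st,c=cv2.connectedComponentsWithStats(m)
for i in range(1,n):
    if st[i,4]>15: print("blue",st[i],c[i],px2w("top7",[c[i]],.028))
m=cv2.inRange(hsv,(8,60,90),(25,200,255));m[:195]=0;m[260:]=0
n,l,st,c=cv2.connectedComponentsWithStats(m)
for i in range(1,n):
    if st[i,4]>15: print("wood",st[i],c[i])
m=cv2.inRange(hsv,(8,200,120),(20,255,255));m[:,:285]=0;m[:,375:]=0;m[:110]=0;m[215:]=0
r,c=np.nonzero(m);print("lid",r.min(),r.max(),c.min(),c.max())
d=cv2.absdiff(p,load("top0")[0]["pixels"]).max(2)
print("brush/pot/hygro diff",[(d[a:b,e:f]>40).sum() for a,b,e,f in((220,255,385,455),(190,218,450,480),(242,265,350,378))])
E
```

```text
16.75 [0.3210317  0.30159669 0.24215698] 0.08541385134417387 [ 0.18797282  0.39025425 -1.27487248]
blue [259 210   6  15  77] [261.41558442 216.94805195] [[0.53547837 0.18800044 0.028     ]]
blue [168 219  14  12  76] [174.21052632 224.76315789] [[0.51775522 0.450235   0.028     ]]
blue [220 231   8  20 143] [223.13286713 240.62237762] [[0.46815664 0.30248282 0.028     ]]
wood [  12  195   32   42 1185] [ 26.82194093 214.81181435]
wood [221 202   5  28 103] [222.67961165 215.73786408]
wood [262 225   4  22  52] [263.46153846 235.61538462]
wood [389 225  13  14 120] [395.1 231.5]
wood [181 229  18  13  49] [188.93877551 235.        ]
wood [406 230  46  20 304] [426.25986842 240.02302632]
lid 122 134 307 363
brush/pot/hygro diff [np.int64(0), np.int64(0), np.int64(0)]
```

The rod is flat on the table, the lid is open on its stop, and the brush, pot and hygrometer haven't moved. Handing in.

```bash
python3 -c "
from rig import manip
print(manip.sign_off())"
```

```text
the job is handed in; nothing more can be done
None
```

The job is done and handed in at about 17 s: I released the catch with the rod, pulled the rod out, swung the lid back onto its stop and laid the rod flat, with the brush, pot and hygrometer unmoved in the final top-camera check.

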